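# Load two ring cores and the end cap on a core test fixture

### The job

Load the core test fixture: thread the green ring core and then the yellow one onto its horizontal brass rod, then slide the red end cap onto the rod, and with it press the stack back against the sprung backstop for about half a second with a steady, gentle push of about 10 N. The cores are brittle, so never press them harder than 20 N against the fixture or each other. Let go so that cores and cap stay on the rod, closed up without gaps, and leave the blue core and everything else on the bench where it is.

Things in the scene. Friction and masses are not known exactly. Their poses are not given: they have to be found in the camera images.
- rod_tip (a point): Centre of the free end of the fixture's level brass rod: 12 mm across, 110 mm above the bench, 175 mm long from post to free end; its last 8 mm taper to 6 mm across. Axes as the fixture's: y runs along the rod, from the post out to the free end; z up.
- rod_root (a point): Point on the rod's axis where it leaves the post, 175 mm from the free end; axes as for rod_tip. On the rod sits the backstop, an aluminium disc 36 mm across with a spring behind it that gives 1 mm per 4 N, up to 8 mm. Where it stands is set afresh each time and is not reported: its front face rests 90 to 138 mm behind the free end, so feel for it.
- core_green_center (a point): Centre of the green ring core: a hard, brittle ring 40 mm across, 28 mm long, with a 15 mm bore through it along its y axis, about 0.15 kg. It lies bore level on the two rails of a low, fixed blue cradle (44 x 70 mm), its centre 31 mm above the bench, free to be taken across its diameter from above. Which of three cradles holds which part varies.
- core_yellow_center (a point): Centre of the yellow ring core: as the green, but 24 mm long, about 0.13 kg, in another such cradle.
- cap_center (a point): Centre of the red end cap: a ribbed sleeve 38 mm across and 30 mm long along its y axis, with a 15 mm bore right through it (the rod may come out of it; either end can go first), about 0.06 kg. It lies level in another such cradle, its centre 30 mm above the bench.
- fixture: The whole fixture, bolted down: grey base 110 x 150 x 18 mm, black post 50 x 40 mm, 142 mm high; origin on the bench under the post's centre; the rod leaves the post along +y.
- core_blue: Blue ring core lying flat on the bench, 40 mm across, 24 mm high; not wanted.
- screwdriver: Screwdriver lying on the bench; leave it.
- jar: Small amber jar, 52 mm across, 60 mm high; leave it.
- meter: Yellow multimeter, 90 x 170 x 45 mm, lying on the bench; leave it.
- tray: Yellow divided tray, 120 x 160 x 35 mm; leave it.
- mug: Blue mug, 76 mm across, 90 mm high; leave it.
There are look-alikes about, which are no part of the job. There is more than one size of the part that bears cap_center; the job needs the smallest. There is more than one size of the part that bears core_yellow_center; the job needs the smaller.

How it is judged (in metres and radians):
On the way, in this order (a step that is already met when the one before it is completed fails the run):
1. the green core is threaded onto the rod, before the yellow core (x of core_green_center in the frame of rod_tip between -0.004 and 0.004 m and z of core_green_center in the frame of rod_tip between -0.004 and 0.004 m and y of core_green_center in the frame of rod_tip between -0.16 and -0.014 m and y of core_yellow_center in the frame of rod_tip above 0.015 m), for 0.1 s.
2. the yellow core is threaded onto the rod outside the green one, before the cap (x of core_green_center in the frame of rod_tip between -0.004 and 0.004 m and z of core_green_center in the frame of rod_tip between -0.004 and 0.004 m and y of core_green_center in the frame of rod_tip between -0.16 and -0.014 m and x of core_yellow_center in the frame of rod_tip between -0.004 and 0.004 m and z of core_yellow_center in the frame of rod_tip between -0.004 and 0.004 m and y of core_yellow_center in the frame of rod_tip between -0.16 and -0.012 m and y of cap_center in the frame of rod_tip above 0.02 m), for 0.1 s.
3. the cap, on the rod, presses the whole stack against the backstop: 5 N or more between cap and yellow core, between yellow and green core, and between green core and fixture, for 0.3 s (x of core_green_center in the frame of rod_tip between -0.004 and 0.004 m and z of core_green_center in the frame of rod_tip between -0.004 and 0.004 m and y of core_green_center in the frame of rod_tip between -0.16 and -0.014 m and x of core_yellow_center in the frame of rod_tip between -0.004 and 0.004 m and z of core_yellow_center in the frame of rod_tip between -0.004 and 0.004 m and y of core_yellow_center in the frame of rod_tip between -0.16 and -0.012 m and x of cap_center in the frame of rod_tip between -0.004 and 0.004 m and z of cap_center in the frame of rod_tip between -0.004 and 0.004 m and y of cap_center in the frame of rod_tip between -0.16 and -0.005 m and contact force between cap and core_yellow above 5 N and contact force between core_yellow and core_green above 5 N and contact force between core_green and fixture above 5 N), for 0.3 s.
At the end, for the whole second after the job is handed in: Green core, yellow core and cap are all on the rod in that order from the post outwards, each within 4 mm of the rod's axis; centre to centre, green to yellow at most 29 mm and yellow to cap at most 30 mm (gaps of 3 mm or less); all at rest and released (x of core_green_center in the frame of rod_tip between -0.004 and 0.004 m and z of core_green_center in the frame of rod_tip between -0.004 and 0.004 m and y of core_green_center in the frame of rod_tip between -0.16 and -0.014 m and x of core_yellow_center in the frame of rod_tip between -0.004 and 0.004 m and z of core_yellow_center in the frame of rod_tip between -0.004 and 0.004 m and y of core_yellow_center in the frame of rod_tip between -0.16 and -0.012 m and x of cap_center in the frame of rod_tip between -0.004 and 0.004 m and z of cap_center in the frame of rod_tip between -0.004 and 0.004 m and y of cap_center in the frame of rod_tip between -0.16 and -0.005 m and distance between core_green_center and core_yellow_center below 0.029 m and distance between core_yellow_center and cap_center below 0.03 m and linear speed of each of core_green, core_yellow, cap below 0.02 m/s); the robot touches nothing.
It fails at once if a core or the cap is pressed harder than 20 N against the fixture or another part (contact force between any of core_green, core_yellow, cap and fixture above 20 N or contact force between core_green and core_yellow above 20 N or contact force between any of core_yellow, core_green and cap above 20 N).
It fails at once if a bystander is moved by more than 30 mm (distance of any of core_blue, screwdriver, jar, meter, tray, mug from where it was at the start of the episode above 0.03 m).
It also fails if it takes over 72 s, if anything falls off the work surface, if the arm or the gripper's body presses on something with over 40 N, if the wrist force passes 120 N, or if a joint passes its speed limit or range.

### The arm

A 6-joint arm with a two-finger parallel gripper is mounted at the origin on the work surface. World frame = base frame: x ahead of the robot, y to its left, z up, the work surface at z = 0. Lengths are in m, angles in degrees, forces in N, time in s.
With the tool pointing down it reaches from about 0.4 to 0.825 m from the base axis. Payload 7 kg.
Tool frame: the origin (TCP) lies at the very end of the fingers, on their centre line; the grasp point (between the pads) lies 19 mm behind it; z points along the fingers, y is the line along which they close (so a half turn about z gives the same grasp; the last joint's range is limited). The gripper opens to 88 mm and grips with 3 to 60 N. Pads are 19 mm wide; open, the fingers measure 130 mm over their backs; the gripper's body (78 mm by 193 mm) begins 47 mm behind the grasp point.
Start: joints at [-51.618, 20.546, 0.682, 0, -70.136, -16.507], TCP at [0.251, -0.626, 0.227] pointing down, gripper open.
Joint ranges: [-176.03, 176.03], [-82.01, 121.73], [-58.28, 71.71], [-173.87, 95.51], [-174.79, -0.11], [-173.66, 173.66]. Speed limits (degrees/s): [136.94, 136.94, 172.46, 180, 180, 180].

### API

Orientations are given as [roll, pitch, yaw] about the fixed x, y, z axes, in that order (R = Rz(yaw) Ry(pitch) Rx(roll)).
In Python, from plant import get_state, capture, close_job, regions_of gives the robot as it stands.
- The arm moves only by the tool jog_arm, never from a script. Its argument "moves" is a list of rows, each a list of 3 entries, a list of its own where there are three numbers: the shift along the tool's x, y, z in cm, then the turn about the tool's z in degrees, then the finger opening in cm, from 0 to 8.76. A call has 1 to 12 rows; each row shifts and turns the commanded pose from where the row before left it, along the tool's axes as they then stand; what a row does not reach is not made up. A row lasts 1/8 s, in which the tool goes at most 62.5 mm and 10.7 degrees, less where a joint would pass 70% of its speed; a pose out of reach is approached as far as the arm can. A call is refused whole if a number of a shift passes 6.25 or a number of a turn 10.7, either way. A call with a gripper value outside its range is refused whole. The fingers move at their own pace and stop on an object; "newtons" is the grip in N (left out, the last holds). Time passes only in rows, so rows that do not move let the fingers close. It gives the time, the measured TCP pose, the force, the opening and the grip force at its end, in the units of the state.
- get_state(): the state, without advancing time (a new reading comes with each control period).
- capture(name): name is "scene" or "side" or "wrist"; returns a dict with "pixels" (400x640x3 uint8, blue, green, red), "mtx" (3x3 intrinsics, pixels), "world_from_camera" (4x4, takes a point from camera to world coordinates); the wrist camera has in their place "hand_eye" (4x4, takes a point from camera to tool coordinates, whose origin is the TCP and whose axes are the flange's). Camera axes: x right, y down, z forward; pixel columns grow to the right and rows downward; lengths in m; the calibration is good to about 2 mm. A picture is of the moment at which its call begins: read the wrist's pose just before it. There is no depth.
- close_job(): hands the job in; it is judged then, once.
Trained networks look in a picture, given as the dict that the camera call returned (one of the last four; its "shot" number tells which), for a name from the list of things; names that differ only in an ending like _2 or _b are one class to them, and where a whole thing is asked for, a point or a joint stands for the part that bears it (a point fixed in the world has none). Each returns a list of dicts, best first, with "confidence" (0 to 1); they miss things now and then, are a little off and sometimes report something else, mostly with a low value. They report only what shows in the picture. A call takes as long as a camera call. They do not tell look-alikes from the thing itself.
- regions_of(picture, thing): "pixels" (400x640 bool, what is visible of it) and "pixel" ([column, row] in pixels, amid what is visible of it).
The state is a dict: "time_s": time; "joints": joint angles; "qd": joint speeds; "joint_torque": joint torques, N m; "tcp_pos": TCP position; "eef_rot": TCP orientation; "contact_force": force on the tool from outside, world axes, zero at the start; "moment": the same for the moment, N m; "gripper_width": finger opening in m; "gripper_force": force on a finger pad.
Only numpy, scipy, OpenCV 4.12 (cv2) and the standard library are available. Lean on these libraries where they do the work, as an engineer would, in place of code of your own. Each camera call takes 0.05 s, during which the arm holds its last target. There are 200 camera calls.

## Working session

There is one attempt and no reset: what is moved stays moved. The work goes in short steps, Python scripts to look and compute and a tool call to move; the robot and the scene stay as the last step left them, time stands still between calls to the robot, and variables do not carry over. Pictures are saved under pics/ and viewed, at most 12 in all, crops included, and the job is handed in when it is done.

Besides the shell and the picture viewer there is one more tool, called after "Emit:" as name([rows], argument=value, ...), one row to a line, values as JSON. jog_arm: Moves the arm, as the interface text tells. Its arguments: {"type":"object","properties":{"moves":{"type":"array"},"newtons":{"type":"number"}},"required":["moves"]}

```bash
mkdir -p pics; ls
python3 - <<'E'
from plant import *
import cv2,numpy as np
s=get_state();print({k:np.round(v,4).tolist() for k,v in s.items()})
ims=[]
for n in("scene","side"):
    p=capture(n);cv2.imwrite(f"pics/{n}0.png",p["pixels"]);print(n,np.round(p["mtx"],1).tolist(),np.round(p["world_from_camera"],3).tolist())
    for t in["core_green","core_yellow","cap","core_green_center","cap_center","fixture","rod_tip"]:
        try:
            print(t,[(round(r["confidence"],2),np.round(r["pixel"]).tolist(),int(r["pixels"].sum())) for r in regions_of(p,t)])
        except Exception as e: print(t,e)
E
```

```text
pics
{'time_s': 0.0, 'joints': [-51.6171, 20.59, 0.6326, -0.0205, -70.135, -16.5074], 'qd': [0.0791, 0.0703, -0.0793, -0.1021, 0.0457, 0.0854], 'joint_torque': [0.001, -58.272, 29.3049, 6.9973, 0.0067, -0.0002], 'tcp_pos': [0.2513, -0.6259, 0.2256], 'eef_rot': [179.906, -0.0078, -158.1315], 'contact_force': [0.1266, 0.1347, -0.9134], 'moment': [0.0208, -0.0378, 0.0164], 'gripper_force': 0.0, 'gripper_width': 0.0878}
scene [[394.9, 0.0, 322.6], [0.0, 394.9, 197.4], [0.0, 0.0, 1.0]] [[-0.783, 0.494, -0.378, 0.903], [0.622, 0.611, -0.489, 0.49], [-0.01, -0.618, -0.786, 0.863], [0.0, 0.0, 0.0, 1.0]]
core_green it knows: cap_center, core_blue, core_green_center, core_yellow_center, fixture, jar, meter, mug, rod_root, rod_tip, screwdriver, tray
core_yellow it knows: cap_center, core_blue, core_green_center, core_yellow_center, fixture, jar, meter, mug, rod_root, rod_tip, screwdriver, tray
cap it knows: cap_center, core_blue, core_green_center, core_yellow_center, fixture, jar, meter, mug, rod_root, rod_tip, screwdriver, tray
core_green_center [(0.78, [332.0, 255.0], 269), (0.32, [349.0, 33
[... 386 characters left out ...]
knows: cap_center, core_blue, core_green_center, core_yellow_center, fixture, jar, meter, mug, rod_root, rod_tip, screwdriver, tray
core_yellow it knows: cap_center, core_blue, core_green_center, core_yellow_center, fixture, jar, meter, mug, rod_root, rod_tip, screwdriver, tray
cap it knows: cap_center, core_blue, core_green_center, core_yellow_center, fixture, jar, meter, mug, rod_root, rod_tip, screwdriver, tray
core_green_center [(0.68, [303.0, 232.0], 154)]
cap_center [(0.84, [310.0, 316.0], 318), (0.74, [397.0, 153.0], 975), (0.64, [336.0, 300.0], 285), (0.59, [313.0, 279.0], 182), (0.41, [256.0, 310.0], 767)]
fixture [(0.65, [352.0, 172.0], 1188)]
rod_tip [(0.61, [354.0, 172.0], 1202)]
```

View pics/scene0.png

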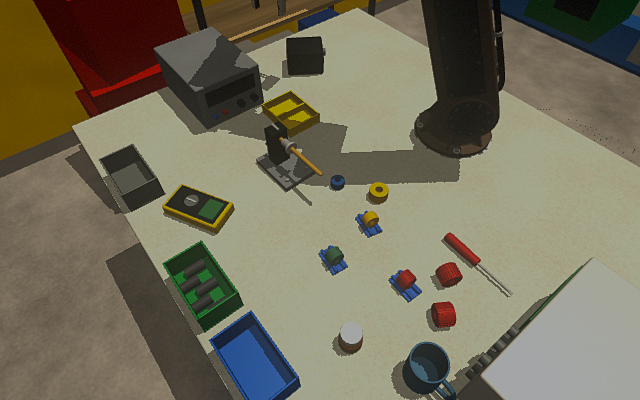

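View pics/side0.png

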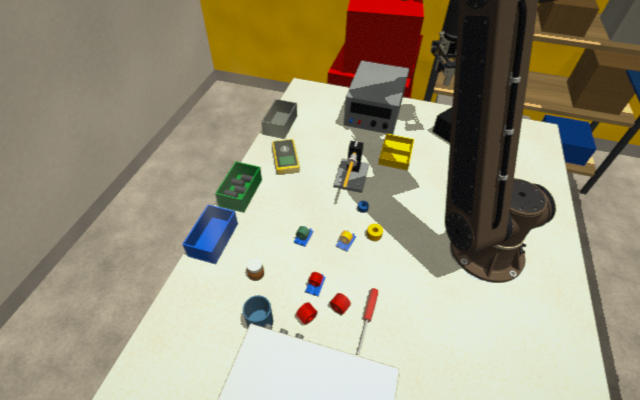

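The scene view shows the fixture rod running from about (285,145) to its tip at (321,173). The green core sits in a cradle at (332,257).
- **Yellow candidates:** (370,219) in a cradle and (378,191) lying flat and larger. The cradled, smaller one fits.
- **Red candidates:** (406,281) in a cradle, (448,273) and (443,315). The cradled, smallest one fits.

I'll confirm both in a crop.

```bash
cat > h.py <<'E'
from plant import *
import cv2,numpy as np
from scipy.spatial.transform import Rotation as R
def cam(p,s=None):
    if "world_from_camera" in p: return p["mtx"],np.array(p["world_from_camera"])
    T=np.eye(4);T[:3,:3]=R.from_euler("xyz",s["eef_rot"],degrees=True).as_matrix();T[:3,3]=s["tcp_pos"]
    return p["mtx"],T@p["hand_eye"]
def back(c,px,z):
    K,T=c;px=np.atleast_2d(px).astype(float)
    d=np.c_[px,np.ones(len(px))]@np.linalg.inv(K).T@T[:3,:3].T
    return T[:3,3]+d*((z-T[2,3])/d[:,2])[:,None]
def proj(c,P):
    K,T=c;q=(np.atleast_2d(P)-T[:3,3])@T[:3,:3]@np.array(K).T
    return q[:,:2]/q[:,2:]
E
python3 - <<'E'
from h import *
for n,pts in(("scene",dict(green=(334,254),yellow=(371,216),bigy=(378,190),cap=(407,278),cap2=(448,273),cap3=(443,315),tip=(321,173),root=(290,147),blue=(337,181),jar=(350,330),mug=(427,365))),("side",dict(green=(303,232),yellow=(346,236),cap=(316,279),tip=(345,186),root=(355,158)))):
    p=capture(n);c=cam(p)
    for k,v in pts.items():
        z=.11 if k in("tip","root") else .03
        print(n,k,back(c,v,z).round(3)[0])
    if n=="scene": cv2.imwrite("pics/crop.png",cv2.resize(p["pixels"][125:345,250:490],None,fx=2.7,fy=2.7,interpolation=cv2.INTER_CUBIC))
E
```

```text
scene green [0.588 0.125 0.03 ]
scene yellow [0.443 0.098 0.03 ]
scene bigy [0.369 0.046 0.03 ]
scene cap [0.498 0.279 0.03 ]
scene cap2 [0.414 0.33  0.03 ]
scene cap3 [0.501 0.389 0.03 ]
scene tip [ 0.494 -0.043  0.11 ]
scene root [ 0.501 -0.17   0.11 ]
scene blue [ 0.435 -0.049  0.03 ]
scene jar [0.679 0.288 0.03 ]
scene mug [0.605 0.438 0.03 ]
side green [0.591 0.126 0.03 ]
side yellow [0.452 0.1   0.03 ]
side cap [0.501 0.28  0.03 ]
side tip [ 0.496 -0.042  0.11 ]
side root [ 0.494 -0.187  0.11 ]
```

View pics/crop.png

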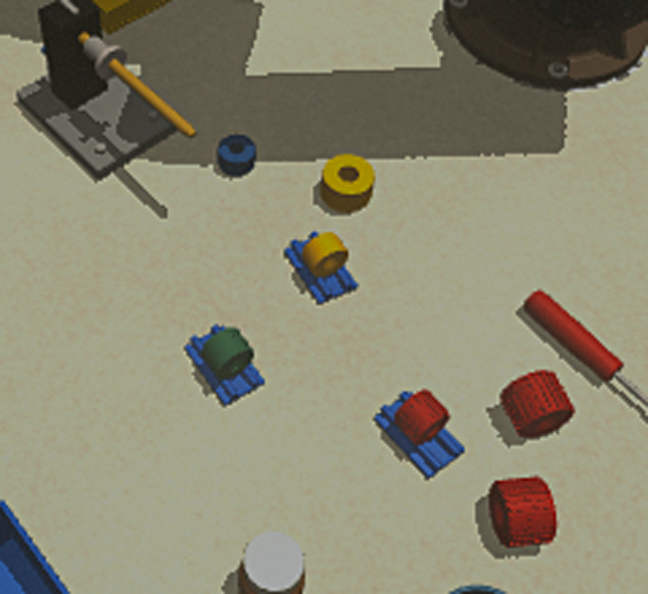

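The crop confirms it. The cradled yellow (crop 325,255) and cradled red cap (420,417) are clearly smaller than their look-alikes, so they are the ones for the job. The backstop shows at crop (108,55). Next I turn the tool so tool x points to world -y, then go above the rod.

Emit:
jog_arm([
  [[0,0,0],-10.7,8.76],
  [[0,0,0],-10.7,8.76],
  [[0,0,0],-10.7,8.76],
  [[0,0,0],-10.7,8.76],
  [[0,0,0],-10.7,8.76],
  [[0,0,0],-10.7,8.76],
  [[0,0,-2],-3.9,8.76],
  [[-5.5,-2.5,0],0,8.76],
  [[-5.5,-2.5,0],0,8.76],
  [[-5.5,-2.5,0],0,8.76],
  [[-5.5,-2.5,0],0,8.76],
  [[-5.5,-2.5,0],0,8.76],
], newtons=30)

```text
time_s: 2.1
tcp_pos: [0.3771, -0.3497, 0.2469]
eef_rot: [-180.0, -0.0, -90.0]
contact_force: [1.2, -0.5, 1.5]
gripper_width: 0.0876
gripper_force: 0.0
```

Emit:
jog_arm([
  [[-5.5,-2.5,0],0,8.76],
  [[-5.5,-2.5,0],0,8.76],
  [[-5.5,-2.5,0],0,8.76],
  [[-5.5,-2.5,0],0,8.76],
  [[-2,-2,0],0,8.76],
  [[0,0,0],0,8.76],
  [[0,0,0],0,8.76],
])

```text
time_s: 2.98
tcp_pos: [0.4964, -0.112, 0.2464]
eef_rot: [180.0, -0.0, -90.0]
contact_force: [-0.4, -0.2, -0.1]
gripper_width: 0.0873
gripper_force: 0.0
```

Run:
```python
from h import *
s=get_state();p=capture("wrist");c=cam(p,s)
print(s["time_s"],s["tcp_pos"],s["eef_rot"]);print(np.round(p["hand_eye"],3),np.round(p["mtx"],1))
print(proj(c,[[.495,-.042,.11],[.5,-.217,.11]]))
cv2.imwrite("pics/w1.png",p["pixels"])
```

```text
2.975 [ 0.49638732 -0.1120233   0.24635059] [ 1.79961584e+02 -7.23759190e-03 -9.00419596e+01]
[[-0.001 -0.951 -0.308  0.084]
 [ 1.    -0.001  0.    -0.001]
 [-0.001 -0.308  0.951 -0.159]
 [ 0.     0.     0.     1.   ]] [[281.6   0.  321.6]
 [  0.  281.6 200.7]
 [  0.    0.    1. ]]
[[323.05547437 248.64497377]
 [317.98693225  87.18659169]]
```

View pics/w1.png

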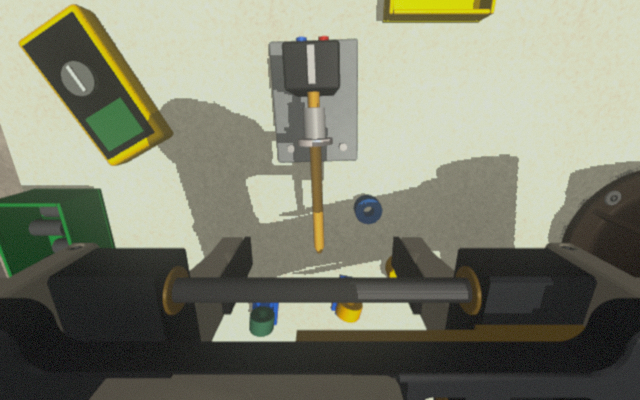

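The wrist view shows the rod from (315,95) to its tip at (320,251), and the disc front near row 146. I'll fit the rod axis here and measure the cradles in the fixed views.

Run:
```python
from h import *
def rodfit(p,c,roi):
    h=cv2.cvtColor(p["pixels"],cv2.COLOR_BGR2HSV)
    m=cv2.inRange(h,(8,110,50),(24,255,255));z=np.zeros_like(m);x0,x1,y0,y1=roi;z[y0:y1,x0:x1]=m[y0:y1,x0:x1]
    n,l,st,_=cv2.connectedComponentsWithStats(z);i=1+st[1:,4].argmax();ys,xs=np.where(l==i)
    P=back(c,np.c_[xs,ys],.11)[:,:2]
    # midline per y-bin in world
    b=np.round(P[:,1]/.003);Q=np.array([[(P[b==k,0].min()+P[b==k,0].max())/2,P[b==k,1].mean()] for k in np.unique(b)])
    Q=Q[(Q[:,1]>-.14)&(Q[:,1]<-.055)]
    f=np.polyfit(Q[:,1],Q[:,0],1);r=Q[:,0]-np.polyval(f,Q[:,1]);f=np.polyfit(Q[abs(r)<.001,1],Q[abs(r)<.001,0],1)
    print(p.get("shot"),"x at tip y=-.042",np.polyval(f,-.042).round(4),"slope deg",np.degrees(np.arctan(f[0])).round(2),"y max/min",P[:,1].max().round(4),P[:,1].min().round(4),"px",st[i])
s=get_state();p=capture("wrist");rodfit(p,cam(p,s),(290,345,140,265))
p=capture("scene");c=cam(p);rodfit(p,c,(285,330,135,180))
ps=capture("side");cs=cam(ps);rodfit(ps,cs,(335,365,145,195))
def seg(p,c,lo,hi,px,r,z):
    h=cv2.cvtColor(p["pixels"],cv2.COLOR_BGR2HSV);m=cv2.inRange(h,lo,hi)
    w=np.zeros_like(m);cv2.circle(w,px,r,255,-1);ys,xs=np.where(m&w>0)
    return back(c,np.c_[xs,ys],z)[:,:2].astype(np.float32)
for nm,a,b in(("green",(332,257),(303,233)),("yellow",(369,220),(346,238)),("cap",(406,283),(316,283))):
    for q,cc,px,r in((p,c,a,24),(ps,cs,b,17)):
        P=seg(q,cc,(105,120,60),(125,255,255),px,r,.01)
        print(nm,[np.round(v,3) for v in cv2.minAreaRect(P)])
```

```text
6 x at tip y=-.042 0.4996 slope deg -2.03 y max/min -0.0379 -0.1596 px [310 147  14 106 984]
7 x at tip y=-.042 0.4966 slope deg -2.5 y max/min -0.0395 -0.1679 px [290 147  32  29 167]
8 x at tip y=-.042 0.4987 slope deg -1.49 y max/min -0.0362 -0.1632 px [343 162  10  26 101]
green [array([0.594, 0.124]), array([0.072, 0.041]), np.float64(83.693)]
green [array([0.59 , 0.127]), array([0.069, 0.04 ]), np.float64(83.473)]
yellow [array([0.454, 0.1  ]), array([0.074, 0.042]), np.float64(77.72)]
yellow [array([0.449, 0.102]), array([0.068, 0.039]), np.float64(75.386)]
cap [array([0.505, 0.282]), array([0.071, 0.041]), np.float64(87.322)]
cap [array([0.502, 0.287]), array([0.065, 0.042]), np.float64(87.475)]
```

Emit:
jog_arm([
  [[-4.74,-1.91,2.2],0,8.76],
  [[-4.74,-1.91,2.2],0,8.76],
  [[-4.74,-1.91,2.2],0,8.76],
  [[-4.74,-1.91,2.2],0,8.76],
  [[-4.74,-1.91,2.2],0,8.76],
  [[0,0,3.6],6.4,8.76],
  [[0,0,0],0,8.76],
  [[0,0,0],0,8.76],
])

```text
time_s: 4.18
tcp_pos: [0.5929, 0.1248, 0.1018]
eef_rot: [-179.9, 0.0, -96.3]
contact_force: [0.4, -0.2, 0.4]
gripper_width: 0.0875
gripper_force: 0.0
```

```bash
cat >> h.py <<'E'
RNG=dict(green=((40,60,25),(95,255,255)),yellow=((12,110,40),(30,255,255)),red=((0,130,50),(6,255,255)))
def look(nm,pos,yaw,L,D,z):
    s=get_state();p=capture("wrist");c=cam(p,s);h=cv2.cvtColor(p["pixels"],cv2.COLOR_BGR2HSV)
    def model(x,y):
        a=np.radians(yaw);u=np.array([np.cos(a),np.sin(a),0]);v=np.array([-u[1],u[0],0]);t=np.linspace(0,2*np.pi,40)
        pts=np.concatenate([np.array([x,y,z])+e*L/2*u+D/2*(np.cos(t)[:,None]*v+np.sin(t)[:,None]*[0,0,1]) for e in(-1,1)])
        return cv2.convexHull(proj(c,pts).astype(np.float32))
    m=cv2.inRange(h,*RNG[nm]);w=np.zeros_like(m);q=proj(c,[[*pos,z]])[0];cv2.circle(w,tuple(int(v) for v in q),int(np.sqrt(cv2.contourArea(model(*pos)))),255,-1);m&=w
    n,l,st,_=cv2.connectedComponentsWithStats(m);i=1+st[1:,4].argmax();cs,_=cv2.findContours((l==i).astype(np.uint8),0,1);H=cv2.convexHull(max(cs,key=len)).astype(np.float32)
    # IoU-maximising fit of the outline
    from scipy.optimize import minimize
    def f(v):
        M=model(*(np.array(pos)+v));a,_=cv2.intersectConvexConvex(M,H);return -a/(cv2.contourArea(M)+cv2.contourArea(H)-a)
    r=minimize(f,[0,0],method="Nelder-Mead",options=dict(initial_simplex=[[0,0],[.006,0],[0,.006]],xatol=1e-5))
    print(s["time_s"],"tcp",s["tcp_pos"].round(4),"fit",(np.array(pos)+r.x).round(4),"iou",round(-r.fun,3),"area",cv2.contourArea(H),"expected px",q.round())
    B=cv2.inRange(h,(105,120,50),(125,255,255));ys,xs=np.where(B&w.__class__(cv2.circle(np.zeros_like(m),tuple(int(v) for v in q),int(3.5*abs(D)*281/(s["tcp_pos"][2]+.13)),255,-1))>0)
    print("cradle",[np.round(v,4) for v in cv2.minAreaRect(back(c,np.c_[xs,ys],.01)[:,:2].astype(np.float32))])
    return p
E
python3 - <<'E'
from h import *
p=look("green",(.592,.125),83.6,.028,.040,.031);cv2.imwrite("pics/w2.png",p["pixels"])
E
```

```text
4.175 tcp [0.5929 0.1248 0.1018] fit [0.5952 0.1351] iou 0.694 area 1370.0 expected px [323. 212.]Traceback (most recent call last):
  File "<stdin>", line 2, in <module>
  File "h.py", line 30, in look
    B=cv2.inRange(h,(105,120,50),(125,255,255));ys,xs=np.where(B&w.__class__(cv2.circle(np.zeros_like(m),tuple(int(v) for v in q),int(3.5*abs(D)*281/(s["tcp_pos"][2]+.13)),255,-1))>0)
                                                                 ~~~~~~~~~~~^^^^^^^^^^^^^^^^^^^^^^^^^^^^^^^^^^^^^^^^^^^^^^^^^^^^^^^^^^^^^^^^^^^^^^^^^^^^^^^^^^^^^^^^^^^^^^^^^^^^^^^^
ValueError: maximum supported dimension for an ndarray is currently 64, found 400
```

```bash
sed -i '/B=cv2.inRange/,/print("cradle"/d' h.py
python3 - <<'E'
from h import *
p=look("green",(.592,.125),83.6,.028,.040,.031);cv2.imwrite("pics/w2.png",p["pixels"])
E
```

```text
4.225 tcp [0.5932 0.1249 0.1024] fit [0.5953 0.1347] iou 0.683 area 1343.0 expected px [324. 211.]
```

View pics/w2.png

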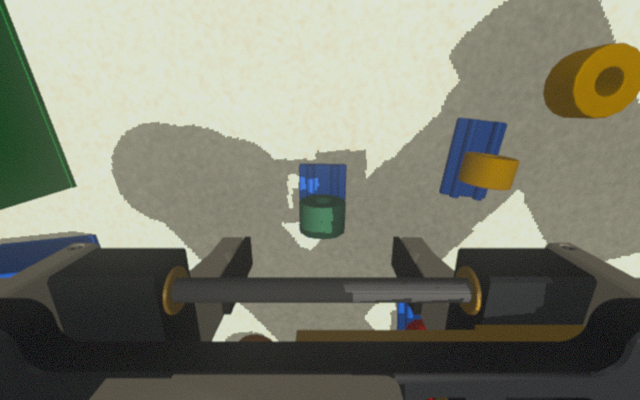

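The green core is centred at about (323,217), 4 mm further out than assumed, and the fingers straddle it. I'll go down and take it.

Emit:
jog_arm([
  [[-0.4,-0.1,4],0,8.76],
  [[0,0,3],0,8.76],
  [[0,0,1.6],0,8.76],
  [[0,0,0],0,6],
  [[0,0,0],0,3.5],
  [[0,0,0],0,3],
  [[0,0,0],0,3],
  [[0,0,0],0,3],
  [[0,0,0],0,3],
], newtons=30)

```text
time_s: 5.4
tcp_pos: [0.5938, 0.1294, 0.0148]
eef_rot: [-180.0, 0.0, -96.4]
contact_force: [-0.9, 0.3, 2.6]
gripper_width: 0.0389
gripper_force: 30.0
```

Emit:
jog_arm([
  [[0,0,-3.9],0,3],
  [[0,0,-4],-8.4,3],
  [[4.03,3.36,0],0,3],
  [[4.03,3.36,0],0,3],
  [[4.03,3.35,0],0,3],
  [[0,0,0],0,3],
  [[0,0,0],0,3],
  [[0,0,0],0,3],
])

```text
time_s: 6.4
tcp_pos: [0.498, 0.0057, 0.0935]
eef_rot: [-180.0, 0.0, -88.0]
contact_force: [0.3, -0.4, -1.4]
gripper_width: 0.0386
gripper_force: 30.0
```

Run:
```python
from h import *
s=get_state();p=capture("wrist");c=cam(p,s);print(s["tcp_pos"],s["eef_rot"],s["contact_force"],s["gripper_width"])
cv2.imwrite("pics/w3.png",p["pixels"]);print(proj(c,[[.499,-.04,.11],[.505,-.21,.11],[*s["tcp_pos"][:2],.11]]))
```

```text
[0.4979556  0.00565276 0.09352526] [-1.79985454e+02  1.69222035e-03 -8.79889986e+01] [ 0.28654961 -0.37326725 -1.39352856] 0.03860343585451673
[[ 323.4281224   187.04813554]
 [ 324.0882575  -300.90351777]
 [ 322.33467885  264.09518689]]
```

View pics/w3.png

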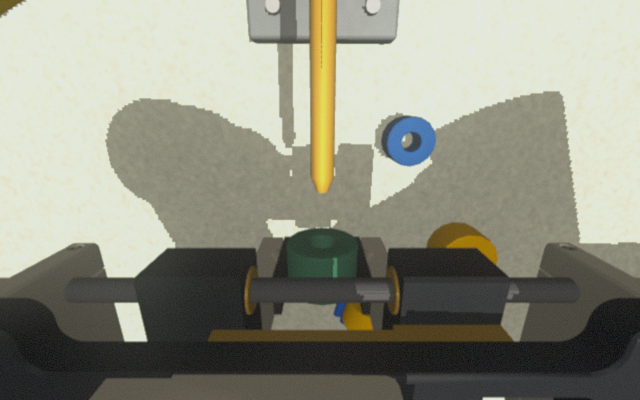

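The rod is vertical in the image at column 322.5, with its tip at (322,190). The green core is centred on column 322 with its bore facing the rod, so it is well aligned. Threading it now in small steps.

Emit:
jog_arm([
  [[2.5,0,0],0,3],
  [[0.5,0,0],0,3],
  [[0.4,0,0],0,3],
  [[0.4,0,0],0,3],
  [[0.4,0,0],0,3],
  [[0.4,0,0],0,3],
  [[0.4,0,0],0,3],
])

```text
time_s: 7.32
tcp_pos: [0.499, -0.0451, 0.0936]
eef_rot: [-180.0, 0.0, -88.0]
contact_force: [0.2, -1.3, -1.7]
gripper_width: 0.0388
gripper_force: 30.0
```

Emit:
jog_arm([
  [[0.7,0,0],0,3],
  [[1,0,0],0,3],
  [[1,0,0],0,3],
  [[1,0,0],0,3],
  [[1,0,0],0,3],
  [[1,0,0],0,3],
  [[0.6,0,0],0,3],
  [[0,0,0],0,3],
  [[0,0,0],0,3],
])

```text
time_s: 8.45
tcp_pos: [0.5012, -0.1078, 0.0936]
eef_rot: [-180.0, 0.0, -88.0]
contact_force: [-0.2, 0.6, -1.3]
gripper_width: 0.0388
gripper_force: 30.0
```

Emit:
jog_arm([
  [[0.8,0,0],0,3],
  [[0.6,0,0],0,3],
  [[0.4,0,0],0,3],
  [[0.3,0,0],0,3],
  [[0.2,0,0],0,3],
  [[0,0,0],0,3],
])

```text
time_s: 9.2
tcp_pos: [0.502, -0.131, 0.0936]
eef_rot: [-180.0, 0.0, -88.0]
contact_force: [0.7, 0.5, -1.2]
gripper_width: 0.0385
gripper_force: 30.0
```

Emit:
jog_arm([
  [[0.2,0,0],0,3],
  [[0.2,0,0],0,3],
  [[0.2,0,0],0,3],
  [[0,0,0],0,3],
])

```text
time_s: 9.7
tcp_pos: [0.5022, -0.137, 0.0935]
eef_rot: [180.0, -0.0, -88.0]
contact_force: [-0.8, 0.2, -1.7]
gripper_width: 0.0387
gripper_force: 30.0
```

Emit:
jog_arm([
  [[0.2,0,0],0,3],
  [[0.2,0,0],0,3],
  [[0,0,0],0,3],
])

```text
time_s: 10.07
tcp_pos: [0.5023, -0.141, 0.0935]
eef_rot: [180.0, -0.0, -88.0]
contact_force: [0.3, -0.6, -1.4]
gripper_width: 0.0384
gripper_force: 30.0
```

Emit:
jog_arm([
  [[0.2,0,0],0,3],
  [[0.1,0,0],0,3],
  [[0,0,0],0,3],
])

```text
time_s: 10.45
tcp_pos: [0.5024, -0.1439, 0.0936]
eef_rot: [180.0, 0.0, -88.0]
contact_force: [-0.1, 0.6, -1.5]
gripper_width: 0.039
gripper_force: 30.0
```

Emit:
jog_arm([
  [[0.2,0,0],0,3],
  [[0.1,0,0],0,3],
  [[0,0,0],0,3],
])

```text
time_s: 10.82
tcp_pos: [0.5025, -0.147, 0.0935]
eef_rot: [180.0, 0.0, -88.0]
contact_force: [-0.3, -0.4, -1.2]
gripper_width: 0.0386
gripper_force: 30.0
```

Emit:
jog_arm([
  [[0.2,0,0],0,3],
  [[0,0,0],0,3],
])

```text
time_s: 11.08
tcp_pos: [0.5025, -0.1485, 0.0935]
eef_rot: [-180.0, 0.0, -88.0]
contact_force: [-0.5, 4.9, -1.2]
gripper_width: 0.0385
gripper_force: 30.0
```

Emit:
jog_arm([
  [[0.2,0,0],0,3],
  [[0,0,0],0,3],
])

```text
time_s: 11.32
tcp_pos: [0.5026, -0.1499, 0.0935]
eef_rot: [-180.0, 0.1, -88.0]
contact_force: [-0.8, 9.4, 0.8]
gripper_width: 0.0388
gripper_force: 30.0
```

Contact starts at y≈-0.1475 and the spring behaves as described. I'll back off, release the green core and go above the yellow one.

Emit:
jog_arm([
  [[-0.4,0,0],0,3],
  [[0,0,0],0,3],
  [[0,0,0],0,6],
  [[0,0,0],0,6],
  [[0,0,0],0,6],
  [[0,0,-3],0,6],
  [[0,0,-5],0,6.5],
  [[-5,0.85,0],0,8],
  [[-5,0.85,0],0,8.76],
  [[-5,0.86,0],0,8.76],
  [[-5,0.86,0],0,8.76],
  [[-5,0.86,0],0,8.76],
])

```text
time_s: 12.82
tcp_pos: [0.4507, 0.103, 0.1739]
eef_rot: [-180.0, 0.0, -88.0]
contact_force: [0.9, 0.2, 0.3]
gripper_width: 0.0875
gripper_force: 0.0
```

Emit:
jog_arm([
  [[0,0,3.5],8,8.76],
  [[0,0,3.5],7.5,8.76],
  [[0,0,0],0,8.76],
  [[0,0,0],0,8.76],
])

```text
time_s: 13.32
tcp_pos: [0.4519, 0.1017, 0.1047]
eef_rot: [-179.9, 0.0, -103.4]
contact_force: [1.3, 0.6, 0.6]
gripper_width: 0.0871
gripper_force: 0.0
```

Run:
```python
from h import *
p=look("yellow",(.451,.101),76.5,.024,.040,.031);cv2.imwrite("pics/w4.png",p["pixels"])
```

```text
13.325 tcp [0.4519 0.1017 0.1047] fit [0.4541 0.1029] iou 0.89 area 1546.5 expected px [323. 209.]
```

View pics/w4.png

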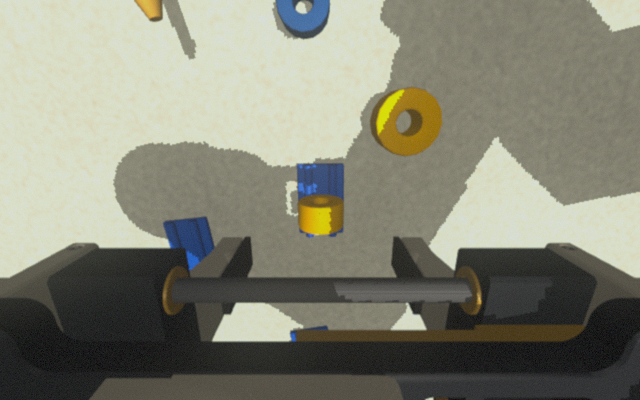

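The yellow core is centred at about (321,215), between the fingers. Taking it.

Emit:
jog_arm([
  [[-0.3,-0.1,4.3],0,8.76],
  [[0,0,3.2],0,8.76],
  [[0,0,1.5],0,8.76],
  [[0,0,0],0,6],
  [[0,0,0],0,3.5],
  [[0,0,0],0,3],
  [[0,0,0],0,3],
  [[0,0,0],0,3],
  [[0,0,0],0,3],
])

```text
time_s: 14.5
tcp_pos: [0.4532, 0.1044, 0.0139]
eef_rot: [-180.0, 0.0, -103.5]
contact_force: [0.7, -0.3, 3.4]
gripper_width: 0.039
gripper_force: 30.0
```

Emit:
jog_arm([
  [[0,0,-3.9],0,3],
  [[0,0,-4],-8,3],
  [[0,0,0],-7.5,3],
  [[5,-2.06,0],0,3],
  [[5,-2.07,0],0,3],
  [[0,0,0],0,3],
  [[0,0,0],0,3],
  [[0,0,0],0,3],
])

```text
time_s: 15.5
tcp_pos: [0.4971, 0.0063, 0.0925]
eef_rot: [180.0, 0.0, -88.0]
contact_force: [0.5, 0.4, -0.5]
gripper_width: 0.0387
gripper_force: 30.0
```

Run:
```python
from h import *
s=get_state();p=capture("wrist");c=cam(p,s);print(s["tcp_pos"],s["eef_rot"],s["contact_force"],s["gripper_width"])
cv2.imwrite("pics/w5.png",p["pixels"])
```

```text
[0.49712028 0.00634516 0.09248742] [ 1.79984877e+02  4.00591864e-03 -8.79702725e+01] [ 0.51880042  0.44506218 -0.45032536] 0.03873331389953668
```

View pics/w5.png

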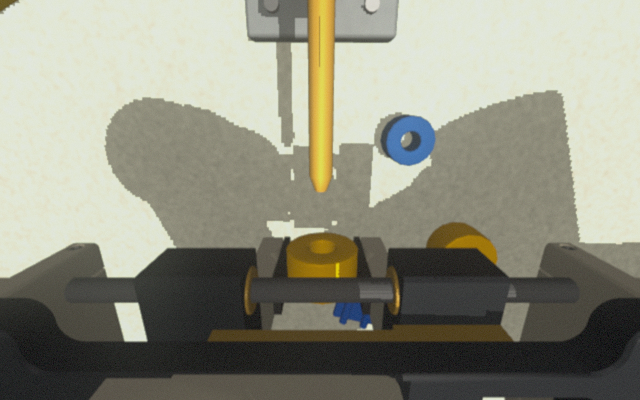

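The rod is at column 320.5 and the core at 322, so I shift 0.9 mm and thread.

Emit:
jog_arm([
  [[2.5,-0.09,-0.04],0,3],
  [[0.5,0,0],0,3],
  [[0.4,0,0],0,3],
  [[0.4,0,0],0,3],
  [[0.4,0,0],0,3],
  [[0.4,0,0],0,3],
  [[0.4,0,0],0,3],
])

```text
time_s: 16.42
tcp_pos: [0.5001, -0.0445, 0.093]
eef_rot: [180.0, 0.0, -88.0]
contact_force: [-0.1, 0.0, -1.6]
gripper_width: 0.0386
gripper_force: 30.0
```

Emit:
jog_arm([
  [[1,0,0],0,3],
  [[1,0,0],0,3],
  [[1,0,0],0,3],
  [[1,0,0],0,3],
  [[1,0,0],0,3],
  [[0.8,0,0],0,3],
  [[0.4,0,0],0,3],
  [[0.2,0,0],0,3],
  [[0,0,0],0,3],
])

```text
time_s: 17.55
tcp_pos: [0.5023, -0.1082, 0.0929]
eef_rot: [180.0, -0.0, -88.0]
contact_force: [-0.2, 0.6, -1.2]
gripper_width: 0.0385
gripper_force: 30.0
```

Emit:
jog_arm([
  [[0.2,0.05,0],0,3],
  [[0.2,0,0],0,3],
  [[0.2,0,0],0,3],
  [[0,0,0],0,3],
])

```text
time_s: 18.05
tcp_pos: [0.5021, -0.1143, 0.093]
eef_rot: [-180.0, 0.0, -88.0]
contact_force: [-0.0, 0.8, 0.2]
gripper_width: 0.0388
gripper_force: 30.0
```

Emit:
jog_arm([
  [[0.2,0,0],0,3],
  [[0.2,0,0],0,3],
  [[0,0,0],0,3],
])

```text
time_s: 18.42
tcp_pos: [0.5022, -0.1184, 0.0929]
eef_rot: [180.0, -0.0, -88.0]
contact_force: [0.8, 0.2, -0.7]
gripper_width: 0.0384
gripper_force: 30.0
```

Emit:
jog_arm([
  [[0.2,0,0],0,3],
  [[0,0,0],0,3],
])

```text
time_s: 18.68
tcp_pos: [0.5023, -0.1203, 0.093]
eef_rot: [-180.0, -0.0, -88.0]
contact_force: [0.2, 0.6, -0.9]
gripper_width: 0.039
gripper_force: 30.0
```

Emit:
jog_arm([
  [[0.2,0,0],0,3],
  [[0,0,0],0,3],
])

```text
time_s: 18.92
tcp_pos: [0.5023, -0.1222, 0.093]
eef_rot: [-180.0, 0.0, -88.0]
contact_force: [0.2, 0.8, -1.5]
gripper_width: 0.0385
gripper_force: 30.0
```

Emit:
jog_arm([
  [[0.2,0,0],0,3],
  [[0,0,0],0,3],
])

```text
time_s: 19.18
tcp_pos: [0.5025, -0.1236, 0.093]
eef_rot: [-180.0, 0.1, -88.0]
contact_force: [-0.4, 5.8, 0.5]
gripper_width: 0.0382
gripper_force: 30.0
```

Emit:
jog_arm([
  [[0.2,0,0],0,3],
  [[0,0,0],0,3],
])

```text
time_s: 19.42
tcp_pos: [0.5025, -0.1249, 0.0929]
eef_rot: [-180.0, 0.1, -88.1]
contact_force: [-1.5, 11.0, 1.6]
gripper_width: 0.0388
gripper_force: 30.0
```

The yellow core is seated against the green one. I'll back off, release and go to the cap.

Emit:
jog_arm([
  [[-0.4,0,0],0,3],
  [[0,0,0],0,3],
  [[0,0,0],0,6],
  [[0,0,0],0,6],
  [[0,0,0],0,6],
  [[0,0,-3],0,6],
  [[0,0,-5],0,6.5],
  [[-5.8,-0.21,0],0,8],
  [[-5.8,-0.21,0],0,8.76],
  [[-5.8,-0.21,0],0,8.76],
  [[-5.8,-0.22,0],0,8.76],
  [[-5.8,-0.22,0],0,8.76],
])

```text
time_s: 20.92
tcp_pos: [0.5028, 0.1698, 0.1733]
eef_rot: [-180.0, 0.0, -88.0]
contact_force: [1.9, -0.4, -0.8]
gripper_width: 0.0874
gripper_force: 0.0
```

Emit:
jog_arm([
  [[-5.8,-0.22,0],0,8.76],
  [[-5.8,-0.22,0],0,8.76],
  [[0,0,4],2.3,8.76],
  [[0,0,3],2.3,8.76],
  [[0,0,0],0,8.76],
  [[0,0,0],0,8.76],
])

```text
time_s: 21.68
tcp_pos: [0.5042, 0.2843, 0.1041]
eef_rot: [-179.9, 0.0, -92.6]
contact_force: [0.5, -0.0, 0.2]
gripper_width: 0.0876
gripper_force: 0.0
```

Run:
```python
from h import *
p=look("red",(.503,.284),87.4,.030,.038,.030)
a=p["pixels"][130:270,220:420];cv2.imwrite("pics/w6.png",cv2.resize(a,None,fx=2,fy=2))
q=capture("scene")["pixels"][120:200,250:350];b=cv2.resize(q,None,fx=3.5,fy=3.5)
cv2.imwrite("pics/w6.png",np.hstack([cv2.resize(a,None,fx=2,fy=2),b]))
```

```text
21.675 tcp [0.5042 0.2843 0.1041] fit [0.5044 0.2817] iou 0.861 area 1673.5 expected px [323. 210.]
```

View pics/w6.png

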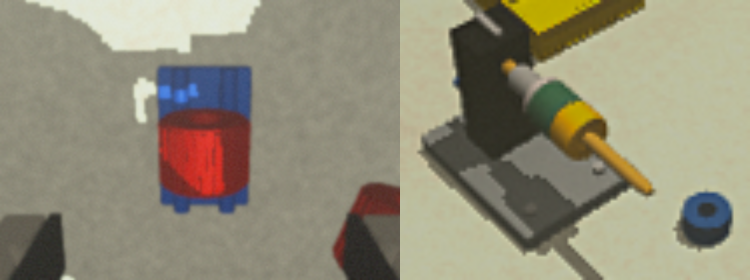

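Green and yellow are closed up on the rod. The cap lies at wrist pixel (322,207). Taking it.

Emit:
jog_arm([
  [[0.2,0,4.3],0,8.76],
  [[0,0,3.2],0,8.76],
  [[0,0,1.5],0,8.76],
  [[0,0,0],0,6],
  [[0,0,0],0,3.5],
  [[0,0,0],0,2.8],
  [[0,0,0],0,2.8],
  [[0,0,0],0,2.8],
  [[0,0,0],0,2.8],
])

```text
time_s: 22.9
tcp_pos: [0.504, 0.2825, 0.0134]
eef_rot: [-179.9, 0.1, -92.6]
contact_force: [0.4, 1.0, -0.2]
gripper_width: 0.0361
gripper_force: 30.0
```

Emit:
jog_arm([
  [[0,0,-4],0,2.8],
  [[0,0,-4],-4.6,2.8],
  [[5.53,0.3,0],0,2.8],
  [[5.53,0.3,0],0,2.8],
  [[5.53,0.3,0],0,2.8],
  [[5.53,0.3,0],0,2.8],
  [[5.53,0.3,0],0,2.8],
  [[0,0,0],0,2.8],
  [[0,0,0],0,2.8],
  [[0,0,0],0,2.8],
])

```text
time_s: 24.15
tcp_pos: [0.498, 0.0061, 0.093]
eef_rot: [-180.0, 0.0, -88.0]
contact_force: [-0.8, -0.0, -1.6]
gripper_width: 0.0361
gripper_force: 30.0
```

Run:
```python
from h import *
s=get_state();p=capture("wrist");c=cam(p,s);print(s["tcp_pos"],s["eef_rot"],s["contact_force"],s["gripper_width"])
cv2.imwrite("pics/w7.png",p["pixels"][:310])
```

```text
[0.49804722 0.00605585 0.09295775] [-1.79994905e+02  3.86807617e-03 -8.79590482e+01] [-0.75500151 -0.01846074 -1.57296821] 0.03605313166673336
```

View pics/w7.png

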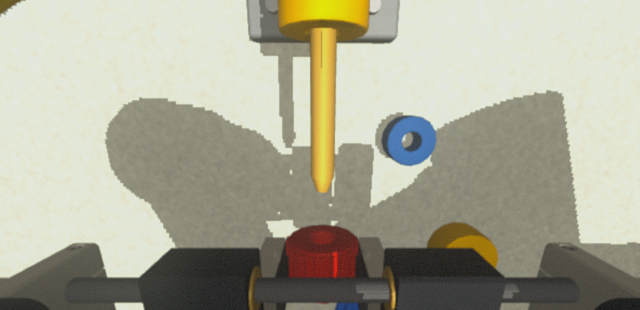

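The rod and cap are aligned at column 322. Threading the cap.

Emit:
jog_arm([
  [[2.5,0,-0.04],0,2.8],
  [[0.5,0,0],0,2.8],
  [[0.4,0,0],0,2.8],
  [[0.4,0,0],0,2.8],
  [[0.4,0,0],0,2.8],
  [[0.4,0,0],0,2.8],
  [[0.4,0,0],0,2.8],
])

```text
time_s: 25.08
tcp_pos: [0.4996, -0.045, 0.0934]
eef_rot: [-180.0, -0.0, -88.0]
contact_force: [0.4, 0.1, -1.2]
gripper_width: 0.0363
gripper_force: 30.0
```

Emit:
jog_arm([
  [[1,0,0],0,2.8],
  [[1,0,0],0,2.8],
  [[1,0,0],0,2.8],
  [[0.6,0,0],0,2.8],
  [[0.2,0,0],0,2.8],
  [[0.2,0,0],0,2.8],
  [[0,0,0],0,2.8],
])

```text
time_s: 25.95
tcp_pos: [0.501, -0.0847, 0.0934]
eef_rot: [180.0, 0.0, -88.0]
contact_force: [-0.0, 0.2, -1.8]
gripper_width: 0.036
gripper_force: 30.0
```

Emit:
jog_arm([
  [[0.2,0,0],0,2.8],
  [[0.2,0,0],0,2.8],
  [[0,0,0],0,2.8],
])

```text
time_s: 26.32
tcp_pos: [0.5011, -0.0888, 0.0934]
eef_rot: [180.0, -0.0, -88.0]
contact_force: [0.6, 0.3, -0.2]
gripper_width: 0.0362
gripper_force: 30.0
```

Emit:
jog_arm([
  [[0.2,0,0],0,2.8],
  [[0.2,0,0],0,2.8],
  [[0,0,0],0,2.8],
])

```text
time_s: 26.7
tcp_pos: [0.5013, -0.0929, 0.0934]
eef_rot: [-180.0, 0.0, -88.0]
contact_force: [-0.2, -0.7, -1.2]
gripper_width: 0.036
gripper_force: 30.0
```

Emit:
jog_arm([
  [[0.2,0,0],0,2.8],
  [[0,0,0],0,2.8],
])

```text
time_s: 26.95
tcp_pos: [0.5014, -0.0941, 0.0934]
eef_rot: [-180.0, 0.1, -88.0]
contact_force: [-1.1, 6.1, -0.0]
gripper_width: 0.0361
gripper_force: 30.0
```

Emit:
jog_arm([
  [[0.1,0,0],0,2.8],
  [[0,0,0],0,2.8],
])

```text
time_s: 27.2
tcp_pos: [0.5014, -0.0946, 0.0933]
eef_rot: [-180.0, 0.1, -88.1]
contact_force: [-1.8, 9.1, 0.5]
gripper_width: 0.0367
gripper_force: 30.0
```

Emit:
jog_arm([
  [[0.05,0,0],0,2.8],
  [[0,0,0],0,2.8],
  [[0,0,0],0,2.8],
  [[0,0,0],0,2.8],
  [[0,0,0],0,2.8],
  [[0,0,0],0,2.8],
])

```text
time_s: 27.95
tcp_pos: [0.5014, -0.0948, 0.0933]
eef_rot: [-180.0, 0.1, -88.0]
contact_force: [-2.1, 11.1, 1.3]
gripper_width: 0.0363
gripper_force: 30.0
```

The push was a steady 11 N for about 0.7 s. Easing off and releasing.

Emit:
jog_arm([
  [[-0.15,0,0],0,2.8],
  [[-0.12,0,0],0,2.8],
  [[0,0,0],0,2.8],
  [[0,0,0],0,6],
  [[0,0,0],0,6],
  [[0,0,0],0,6],
  [[0,0,-3],0,6],
  [[0,0,-5],0,6],
  [[-5,0,-3],0,6],
  [[-5,0,0],0,6],
  [[0,0,0],0,6],
  [[0,0,0],0,6],
])

```text
time_s: 29.45
tcp_pos: [0.4976, 0.0063, 0.2033]
eef_rot: [180.0, -0.0, -88.0]
contact_force: [-0.1, 0.8, 0.0]
gripper_width: 0.0596
gripper_force: 0.0
```

Run:
```python
from h import *
s=get_state();print(s["tcp_pos"],s["contact_force"])
p=capture("wrist");q=capture("scene")["pixels"][120:200,250:350]
cv2.imwrite("pics/w8.png",np.hstack([p["pixels"][:250,160:480],cv2.resize(q,(312,250))]))
```

```text
[0.49764629 0.0063168  0.20327598] [-0.07741585  0.82370581  0.04373808]
```

View pics/w8.png

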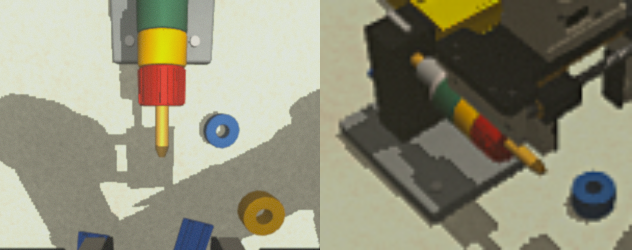

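Green, yellow and cap are on the rod in order with no gaps, and the gripper is clear.

```bash
python3 -c "
from plant import *
print(close_job())"
```

```text
the job is handed in; nothing more can be done
None
```

The job is handed in: green core, yellow core and red cap are on the rod in that order with no visible gaps, pressed against the backstop at about 11 N for roughly 0.7 s and then released, with the gripper clear; the hand-in gave no verdict.

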